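# Make up two sample trays in the tree-ring laboratory

### The job

Make up the two white work trays from the stock on the bench. Ring-measuring tray (three cells): lay the core mount in its long lane, the wood disc in its square cell and stand the tall eyepiece in the cell beside the disc; wood-identification tray (two cells): the timber block in the longer cell and the tall jar in the shorter one. Set each thing down flat on the floor of its cell, right way up as it stands now, without dropping it; leave the short eyepiece and the squat jar where they are, and knock none of the eyepieces and jars over.

Things in the scene. Friction and masses are not known exactly. Their poses are not given: they have to be found in the camera images.
- mount_center (a point): Core mount: a light brown wooden stick 120 mm long (its x), 24 mm wide (y), 24 mm high, with two pale drilled cores, glued lengthwise on its top, standing 2.5 mm proud. Loose, about 50 g. Point: its centre, 12 mm above its underside; z up.
- disc_center (a point): Wood disc: a round slice of a branch with dark bark edge and pale sanded top with growth rings, diameter 56 mm, 28 mm thick, lying flat. Loose, about 50 g. Point: its centre, 14 mm above its underside; z up.
- eyepiece_center (a point): Tall eyepiece (microscope): 65 mm high, standing on its steel tube (30 mm diameter, lowest 25 mm), then a grey body 36 mm in diameter from 25 to 54 mm height, with a black band, then a black rubber eyecup widening to 40 mm with a dark lens, facing up. Loose, about 120 g. Point: its centre, 32.5 mm above its underside, at the level of the grey body; z up.
- block_center (a point): Timber block: a light brown rectangular wood offcut with dark growth stripes along its top, 60 mm long (its x), 34 mm wide (y), 32 mm high. Loose, about 45 g. Point: its centre, 16 mm above its underside; z up.
- jar_center (a point): Tall jar: a clear plastic specimen jar, 36 mm in diameter, with a white screw cap (38 mm diameter, top 14 mm), 60 mm high, standing upright, closed. Loose, about 60 g. Point: its centre, 30 mm above its underside; z up.
- short_eyepiece_center (a point): Short eyepiece, not wanted: like the tall one but only 36 mm high and wider (44 mm body, 48 mm eyecup). Loose; stays where it is. Point: its centre, 18 mm above its underside.
- squat_jar_center (a point): Squat jar, not wanted: clear jar with white cap, only 36 mm high and wider (52 mm, cap 54 mm). Loose; stays where it is. Point: its centre, 18 mm above its underside.
- measuring_tray: Ring-measuring tray: white, fixed, 148 (x) by 164 mm (y), floor 3 mm thick; walls 4 mm thick, tops 12 mm above the bench. Origin: centre of its underside, z up; yaw within 0.4 rad. Three cells, inside sizes and centres in its axes: long lane 50 (x) by 156 mm (y), at x +45, y 0 mm; square cell 86 by 86 mm, at x -27, y +35 mm; cell beside it 86 (x) by 66 mm (y), at x -27, y -45 mm.
- identification_tray: Wood-identification tray: white, fixed, 70 (x) by 160 mm (y), floor 3 mm thick; walls 4 mm thick, tops 12 mm above the bench. Origin: centre of its underside, z up; yaw within 0.4 rad. Two cells, inside sizes and centres in its axes: the longer 62 (x) by 92 mm (y), at x 0, y +30 mm; the shorter 62 (x) by 56 mm (y), at x 0, y -48 mm.
There are look-alikes about, which are no part of the job. Leave any green look-alike of the part that bears disc_center alone.

How it is judged:
At the end, for the whole second after the job is handed in: All five things named stand or lie in their own cells of the right trays: each within its cell's walls, resting on the cell's floor (height within 3 mm), right way up (within 0.12 rad, the core mount 0.06 rad) and at rest (x of mount_center in the frame of measuring_tray between 0.0315 and 0.0585 m and y of mount_center in the frame of measuring_tray between -0.0185 and 0.0185 m and z of mount_center in the frame of measuring_tray between 0.012 and 0.018 m and angle between mount_center's own z axis and vertical below 0.06 rad and linear speed of each of mount, disc, eyepiece, block, jar below 0.02 m/s and x of disc_center in the frame of measuring_tray between -0.0425 and -0.0115 m and y of disc_center in the frame of measuring_tray between 0.0195 and 0.0505 m and z of disc_center in the frame of measuring_tray between 0.014 and 0.02 m and angle between each of disc_center, eyepiece_center, block_center, jar_center's own z axis and vertical below 0.12 rad and x of eyepiece_center in the frame of measuring_tray between -0.055 and 0.001 m and y of eyepiece_center in the frame of measuring_tray between -0.0635 and -0.0265 m and z of eyepiece_center in the frame of measuring_tray between 0.0325 and 0.0385 m and x of block_center in the frame of identification_tray between -0.0145 and 0.0145 m and y of block_center in the frame of identification_tray between 0.0005 and 0.0595 m and z of block_center in the frame of identification_tray between 0.016 and 0.022 m and x of jar_center in the frame of identification_tray between -0.0135 and 0.0135 m and y of jar_center in the frame of identification_tray between -0.0585 and -0.0375 m and z of jar_center in the frame of identification_tray between 0.03 and 0.036 m); the robot touches nothing.
It fails at once if one of the five things is dropped (falls, unheld, from more than about 2 cm) ((linear speed of mount above 0.65 m/s and contact force between mount and the fingers below 0.05 N) or (linear speed of disc above 0.65 m/s and contact force between disc and the fingers below 0.05 N) or (linear speed of eyepiece above 0.65 m/s and contact force between eyepiece and the fingers below 0.05 N) or (linear speed of block above 0.65 m/s and contact force between block and the fingers below 0.05 N) or (linear speed of jar above 0.65 m/s and contact force between jar and the fingers below 0.05 N)).
It fails at once if an eyepiece or a jar is knocked over (angle between any of eyepiece_center, jar_center, short_eyepiece_center, squat_jar_center's own z axis and vertical above 0.6 rad).
It fails at once if the short eyepiece or the squat jar, which stay in the stock, is shifted by more than 3 cm (distance of any of short_eyepiece_center, squat_jar_center from where it was at the start of the episode above 0.03 m).
It also fails if it takes over 112 s, if anything falls off the work surface, if the arm or the gripper's body presses on something with over 40 N, if the wrist force passes 120 N, or if a joint passes its speed limit or range.

### The arm

A 6-joint arm with a two-finger parallel gripper is mounted at the origin on the work surface. World frame = base frame: x ahead of the robot, y to its left, z up, the work surface at z = 0. Lengths are in m, angles in rad, forces in N, time in s.
With the tool pointing down it reaches from about 0.35 to 0.975 m from the base axis. Payload 4.9 kg.
Tool frame: the origin (TCP) lies midway between the tips of the shut fingers; the grasp point (between the pads) lies hold_point_z behind it (hold_point_z is the distance from the TCP to the grasp point, in m); z points along the fingers, y is the line along which they close (so a half turn about z gives the same grasp; the last joint's range is limited). The gripper opens to 85 mm and grips with 20 to 120 N. Pads are 22 mm wide; open, the fingers measure 114 mm over their backs; the gripper's body (76 mm by 85 mm) begins 54 mm behind the grasp point. The pads swing forward as they close: fully open they stand 13 mm farther back than shut.
Start: joints at [-0.119, 0.053, 1.613, -0, 1.476, -0.119], TCP at [0.625, 0, 0.231] pointing down, gripper open.
Joint ranges: [-3.01, 3.01], [-1.01, 2.22], [0.06, 2.58], [-1.02, 4.17], [0.09, 2.62], [-3.14, 3.14]. Speed limits (rad/s): [2.57, 2.57, 3.14, 3.14, 3.14, 3.14].

### API

Orientations are given as a rotation vector (axis times angle).
In Python, from bench import * gives the robot as it stands. The module is installed in compiled form; this text tells all that it offers.
- The arm moves only by the shell command python3 -m jog 'ROWS'. ROWS is JSON, a list that holds one entry, the list of rows, each a list of 5 numbers: the opening, from -1 (shut) to 1 (fully open), then the shift along the tool's x, y, z in mm, then the turn about the tool's z in degrees. In form: [[[grip, tx, ty, tz, roll], ...]]. A call has 1 to 20 rows; each row shifts and turns the commanded pose from where the row before left it, along the tool's axes as they then stand; what a row does not reach is not made up. A row lasts 1/8 s, in which the tool goes at most 62.5 mm and 10.7 degrees, less where a joint would pass 70% of its speed; a pose out of reach is approached as far as the arm can. A call is refused whole if a number of a shift passes 62.5 or a number of a turn 10.7, either way. A call with a gripper value outside its range is refused whole. The fingers move at their own pace and stop on an object; the grip force is fixed at half the most. Time passes only in rows, so rows that do not move let the fingers close. It gives the time, the measured TCP pose, the force, the opening and the grip force at its end, in the units of the state.
- get_obs(): the state, without advancing time (a new reading comes with each control period).
- capture(name): name is "scene" or "side" or "wrist"; returns (picture, depth): 400x640x3 uint8, red, green, blue; 400x640 float32, m along the optical axis (not along the pixel's ray), 0 where there is no reading.
- camera_params(name): a dict with "intrinsics" (3x3 intrinsics, pixels), "k1" (the pictures are not rectified: a ray, as slopes to the right and down, at radius r is drawn at 1 + k1 r^2 times it, then the intrinsics apply), "cam_to_world" (4x4, takes a point from camera to world coordinates). Camera axes: x right, y up, looking along -z (the intrinsics and any distortion apply to the point x, -y, -z); pixel columns grow to the right and rows downward; lengths in m; the calibration is good to about 2 mm. A picture is of the moment at which its call begins: read the wrist's pose just before it. camera_params takes no time and is no camera call; for the wrist camera it gives the pose at the moment of the call.
- finish_job(): hands the job in; it is judged then, once.
Trained networks look in the newest picture that a camera, given by its name, has taken for a name from the list of things; names that differ only in an ending like _2 or _b are one class to them, and where a whole thing is asked for, a point or a joint stands for the part that bears it (a point fixed in the world has none). Each returns a list of dicts, best first, with "p" (0 to 1); they miss things now and then, are a little off and sometimes report something else, mostly with a low value. They report only what shows in the picture. A call takes as long as a camera call. They do not tell look-alikes from the thing itself.
- spot_in(camera, label): "rect" ([left, top, width, height] as shares, 0 to 1, of the picture: columns of its width, rows of its height, round what is visible of it).
- spot_point(camera, label): "xy" ([column, row] as shares, 0 to 1, of the picture: columns of its width, rows of its height: a listed point, or the origin of a listed thing).
The state is a dict: "t": time; "joint_pos": joint angles; "dq": joint speeds; "effort": joint torques, N m; "tool_pos": TCP position; "tcp_rot": TCP orientation; "contact_force": force on the tool from outside, world axes, zero at the start; "wrist_torque": the same for the moment, N m; "finger_gap": finger opening in m; "grip_force": force on a finger pad.
Only numpy, scipy, OpenCV 4.12 (cv2) and the standard library are available. Lean on these libraries where they do the work, as an engineer would, in place of code of your own. Each camera call takes 0.05 s, during which the arm holds its last target. There are 200 camera calls.

## Working session

There is one attempt and no reset: what is moved stays moved. The work goes in short steps, Python scripts to look and compute and a shell command to move; the robot and the scene stay as the last step left them, time stands still between calls to the robot, and variables do not carry over. Pictures are saved under pics/ and viewed, at most 14 in all, crops included, and the job is handed in when it is done.

```bash
mkdir -p pics; python3 - <<'E'
from bench import *
import cv2, numpy as np
print(get_obs())
try: print(hold_point_z)
except Exception as e: print(e)
for n in ["scene","side","wrist"]:
    p,d=capture(n); cv2.imwrite(f"pics/{n}0.png",p[:,:,::-1]); np.savez(f"pics/{n}0.npz",p=p,d=d)
    c=camera_params(n); print(n,c)
E
```

```text
{'t': 0.0, 'joint_pos': array([-1.18952430e-01,  5.33730833e-02,  1.61429047e+00, -2.94693315e-05,
        1.47601402e+00, -1.18983844e-01]), 'dq': array([ 0.00169967,  0.00082121,  0.00044867,  0.00058572, -0.00105649,
        0.00082459]), 'effort': array([ 2.70554956e-04, -3.93670499e+01, -3.70175600e+01, -1.62778279e-04,
        6.93513779e-03, -6.06393527e-06]), 'tool_pos': array([6.24373473e-01, 9.67698579e-05, 2.30055078e-01]), 'tcp_rot': array([-2.22025699e+00, -2.22033300e+00,  2.05969847e-03]), 'contact_force': array([0.37492964, 0.57019854, 0.02438642]), 'wrist_torque': array([-0.01766041,  0.03144811, -0.00482964]), 'grip_force': 0.0, 'finger_gap': 0.08538352525186398}
0.0187
scene {'intrinsics': array([[368.19849562,   0.        , 317.96802462],
       [  0.        , 368.19849562, 198.88543099],
       [  0.        ,   0.        ,   1.        ]]), 'k1': -0.021654983324476067, 'cam_to_world': array([[ 0.64150674, -0.57734162,  0.50511956,  0.93222897],
       [ 0.76707964,  0.47624857, -0.42985594, -0.33048664],
       [ 0.00761126,  0.66322241,  0.74838366,  0.67504755],
[... 392 characters left out ...]
-0.5894    ],
       [-0.01123552,  0.75094829,  0.66026542,  0.73483113],
       [ 0.        ,  0.        ,  0.        ,  1.        ]])}
wrist {'intrinsics': array([[292.72013582,   0.        , 315.54234961],
       [  0.        , 292.72013582, 207.0802422 ],
       [  0.        ,   0.        ,   1.        ]]), 'k1': 0.0077561846836122165, 'cam_to_world': array([[ 9.99997843e-01, -9.98860190e-04,  1.82111893e-03,
         6.25314461e-01],
       [ 3.58099036e-04,  9.46556570e-01,  3.22537645e-01,
         8.36246032e-02],
       [-2.04596210e-03, -3.22536297e-01,  9.46554885e-01,
         3.74002238e-01],
       [ 0.00000000e+00,  0.00000000e+00,  0.00000000e+00,
         1.00000000e+00]])}
```

View pics/scene0.png

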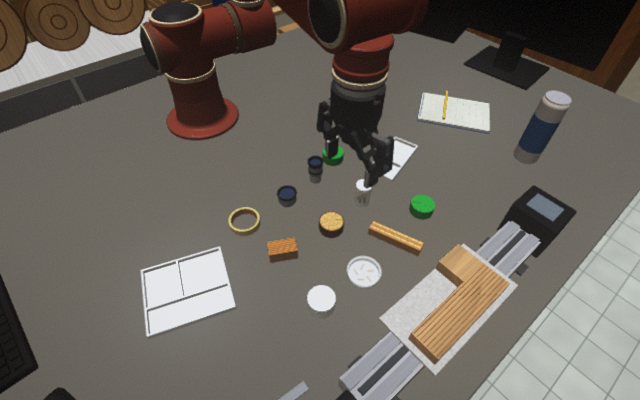

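View pics/side0.png

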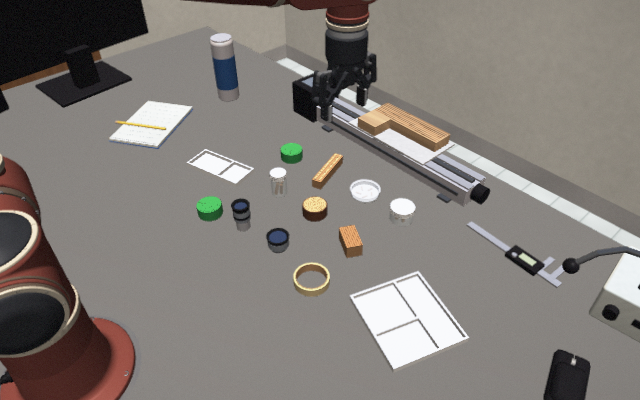

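View pics/wrist0.png

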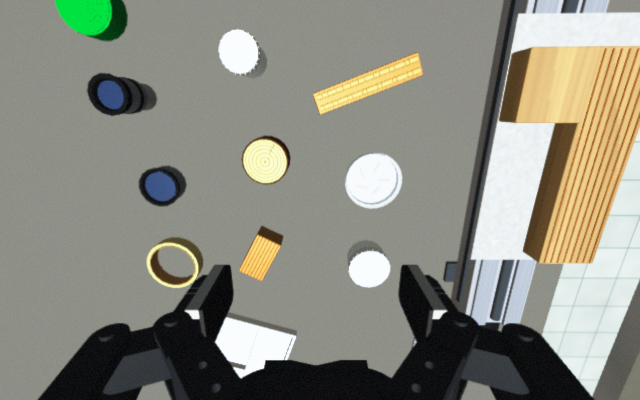

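```bash
cat > h.py <<'E'
from bench import *
import cv2, numpy as np
def ray(n,uv,c=None):
    c=c or camera_params(n); K=c["intrinsics"]; k=c["k1"]
    uv=np.atleast_2d(np.asarray(uv,float))
    p=cv2.undistortPoints(uv[:,None],K,np.array([k,0,0,0,0.]))[:,0]
    M=c["cam_to_world"]; d=np.c_[p[:,0],-p[:,1],-np.ones(len(p))]
    return M[:3,3],d@M[:3,:3].T
def at(n,uv,z,c=None):
    o,d=ray(n,uv,c); return o+d*((z-o[2])/d[:,2])[:,None]
def cloud(n,d,c=None):
    v,u=np.mgrid[0:400,0:640]; o,r=ray(n,np.c_[u.ravel(),v.ravel()],c)
    return (o+r*d.ravel()[:,None]).reshape(400,640,3)
Z=dict(mount_center=.012,disc_center=.014,eyepiece_center=.0325,block_center=.016,jar_center=.03,short_eyepiece_center=.018,squat_jar_center=.018,measuring_tray=0,identification_tray=0)
E
python3 - <<'E'
from h import *
for n in ["scene","side","wrist"]:
    p,d=capture(n); c=camera_params(n)
    for l,z in Z.items():
        for r in spot_point(n,l)[:3]:
            uv=np.array(r["xy"])*[640,400]
            print(n,l,round(r["p"],2),uv.round(),at(n,uv,z,c)[0].round(3))
    X=cloud(n,d,c); g=d>0
    np.savez(f"pics/{n}1.npz",p=p,d=d,X=X)
    # white trays
    if n!="wrist":
        m=((p.min(2)>150)&(np.ptp(p.astype(int),axis=2)<40)&(X[...,2]<.03)).astype(np.uint8)
        k,L,S,C=cv2.connectedComponentsWithStats(cv2.morphologyEx(m,cv2.MORPH_CLOSE,np.ones((3,3))))
        for i in range(1,k):
            if S[i,4]>400:
                v,u=np.nonzero(L==i); P=at(n,np.c_[u,v],.010,c)[:,:2].astype(np.float32)
                print(n,S[i],C[i].round(),cv2.minAreaRect(P*1000))
E
```

```text
scene disc_center 0.97 [330. 221.] [0.554 0.028 0.014]
scene disc_center 0.77 [421. 207.] [0.66  0.221 0.014]
scene disc_center 0.5 [334. 155.] [0.394 0.184 0.014]
scene eyepiece_center 0.62 [312. 171.] [0.416 0.087 0.032]
scene block_center 0.74 [283. 250.] [ 0.551 -0.102  0.016]
scene jar_center 0.69 [361. 196.] [0.553 0.125 0.03 ]
scene jar_center 0.55 [323. 300.] [ 0.697 -0.116  0.03 ]
scene measuring_tray 0.78 [188. 288.] [ 0.494 -0.299  0.   ]
scene identification_tray 0.57 [394. 160.] [0.5   0.305 0.   ]
scene [   0   26  142   66 3450] [66. 57.] ((-695.98193359375, -176.78652954101562), (536.42041015625, 324.9707946777344), 86.83171844482422)
scene [ 418   93   72   38 1859] [455. 111.] ((469.62066650390625, 613.4095458984375), (210.41172790527344, 150.50437927246094), 33.62739944458008)
scene [384 136  34  44 597] [400. 155.] ((495.8070373535156, 307.050048828125), (70.9473648071289, 162.6494140625), 16.33140754699707)
scene [  470   191   170   209 17651] [583. 330.] ((1072.1768798828125, 328.3900451660156), (186.2224578857422, 732.148681640625), 0.035206135362386703)
scene
[... 1469 characters left out ...]
.352668762207031), (80.42678833007812, 73.01082611083984), 47.67192459106445)
side [ 349  271  121   98 6554] [407. 319.] ((500.52557373046875, -301.26300048828125), (167.4974365234375, 151.63621520996094), 71.42955017089844)
wrist mount_center 0.79 [367.  85.] [0.684 0.107 0.012]
wrist disc_center 0.56 [268. 156.] [0.567 0.026 0.014]
wrist eyepiece_center 0.66 [127.  96.] [0.419 0.095 0.032]
wrist block_center 0.65 [262. 255.] [ 0.552 -0.109  0.016]
wrist jar_center 0.68 [246.  60.] [0.551 0.13  0.03 ]
wrist short_eyepiece_center 0.92 [161. 187.] [ 0.431 -0.011  0.018]
wrist squat_jar_center 0.56 [367. 263.] [ 0.696 -0.119  0.018]
wrist measuring_tray 0.72 [237. 355.] [ 0.497 -0.299  0.   ]
```

```bash
python3 - <<'E'
from h import *
f=np.load("pics/wrist1.npz"); X=f["X"]; p=f["p"]; g=f["d"]>0
m=(g&(X[...,2]>.012)&(X[...,2]<.08)&(X[...,1]>-.17)&(X[...,0]<.77)); m[270:]=0
k,L,S,C=cv2.connectedComponentsWithStats(m.astype(np.uint8))
for i in range(1,k):
    if S[i,4]<150: continue
    P=X[L==i]; zt=np.percentile(P[:,2],90); T=P[P[:,2]>zt-.005][:,:2].astype(np.float32)*1000
    r=cv2.minAreaRect(T); print(S[i],"top",zt.round(4),"rect",np.round(r[0]),np.round(r[1]),round(r[2],1),"mean",T.mean(0).round(1),"rgb",p[L==i].mean(0).round())
    if max(r[1])>50:
        c=T-T.mean(0); print(" axis",np.degrees(np.arctan2(*np.linalg.svd(c,full_matrices=False)[2][0][::-1])).round(1))
cv2.imwrite("pics/crop.png",cv2.resize(p[0:290,40:460,::-1],None,fx=1.9,fy=1.9,interpolation=2))
E
```

```text
[  54    0   68   39 2016] top 0.0298 rect [392. 169.] [57. 31.] 1.1 mean [392.9 171.3] rgb [  3. 187.  54.]
 axis 1.1
[ 218   29   47   48 1631] top 0.0619 rect [551. 134.] [38. 38.] 46.8 mean [551.3 133.8] rgb [225. 228. 228.]
[ 312   53  109   62 2531] top 0.0276 rect [681. 108.] [120.  25.] 20.5 mean [681.5 108.4] rgb [243. 215. 126.]
 axis -159.8
[  87   73   65   43 2037] top 0.0663 rect [421.  95.] [38. 38.] 16.7 mean [420.3  95.7] rgb [37. 45. 60.]
[ 241  137   48   48 1768] top 0.0299 rect [564.  23.] [55. 55.] 25.4 mean [564.5  23.5] rgb [223. 219. 168.]
 axis 43.0
[ 344  153   57   55 2448] top 0.0172 rect [696.  -4.] [70. 70.] 47.2 mean [696.2  -3.2] rgb [240. 244. 246.]
 axis -38.6
[ 139  165   47   42 1483] top 0.0372 rect [438.  -7.] [47. 47.] 48.7 mean [437.7  -6.6] rgb [49. 61. 84.]
[ 239  229   43   41 1063] top 0.0342 rect [ 552. -102.] [57. 34.] 62.2 mean [552.7 -97.3] rgb [215. 175.  92.]
 axis -128.2
[147 240  53  30 515] top 0.0209 rect [ 429. -108.] [70. 42.] 1.5 mean [ 431.5 -103.8] rgb [171. 163. 109.]
 axis -178.3
[347 243  42  27 909] top 0.038 rect [ 694. -104.] [53. 29.] 0.7 mean [ 693.9 -105.4] rgb [207. 210. 209.]
 axis 179.5
```

View pics/crop.png

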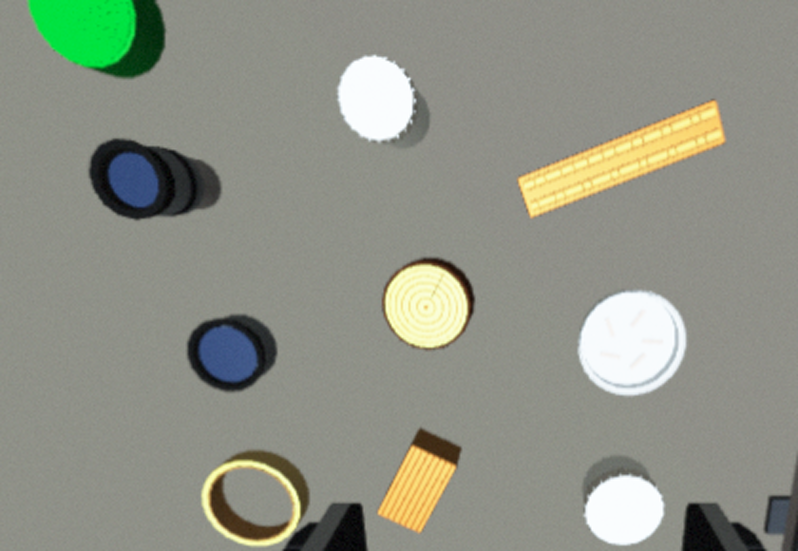

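The crop shows the mount at (625,158), the pale disc at (428,303), the tall eyepiece at (150,180), the tall jar at (378,98) and the block at (420,480). The disc candidates in the wrist picture are the pale ringed one at (265,160) and a green one at (85,15), with another green one seen by the scene camera. The pale one has rings and bark, so it is the disc. The eyepiece and jar with 66 and 62 mm tops are the tall ones. I'll start with the mount.

```bash
cat > go.py <<'E'
import sys
from h import *
from scipy.spatial.transform import Rotation as Ro
x,y,z,r=map(float,sys.argv[1:5]); o=get_obs(); R=Ro.from_rotvec(o["tcp_rot"]).as_matrix()
roll=-np.degrees(np.arctan2(R[1,1],R[0,1]))
print("t",round(o["t"],2),"tool shift mm",(1000*R.T@(np.array([x,y,z])-o["tool_pos"])).round(1),"roll now",roll.round(1),"turn",round(r-roll,1),"gap",o["finger_gap"].round(4))
E
python3 -m jog '[[[1,54,28.5,40,0],[1,54,28.5,40,0],[1,0,0,0,10],[1,0,0,0,10],[1,0,0,0,10],[1,0,0,0,10],[1,0,0,0,10],[1,0,0,0,10],[1,0,0,0,10],[1,0,0,0,0],[1,0,0,0,0]]]'; python3 go.py .6815 .1085 .011 69.8
```

```text
t: 3.02
tool_pos: [0.6738, 0.0925, 0.1628]
tcp_rot: [3.093, 0.549, -0.0]
contact_force: [0.4, -0.0, 0.4]
finger_gap: 0.0854
grip_force: 0.0Traceback (most recent call last):
  File "go.py", line 6, in <module>
    print("t",round(o["t"],2),"tool shift mm",(1000*R.T@(np.array([x,y,z])-o["tool_pos"])).round(1),"roll now",roll.round(1),"turn",round(r-roll,1),"gap",o["finger_gap"].round(4))
                                                                                                                                                          ^^^^^^^^^^^^^^^^^^^^^
AttributeError: 'float' object has no attribute 'round'
```

```bash
sed -i 's/o\["finger_gap"\].round(4)/round(float(o["finger_gap"]),4)/' go.py; python3 go.py .6815 .1085 .011 69.8
cat > look.py <<'E'
# close look: wrist cloud blobs between heights
import sys
from h import *
lo,hi,x,y=map(float,sys.argv[1:5]); c=camera_params("wrist"); p,d=capture("wrist"); X=cloud("wrist",d,c)
m=((d>0)&(X[...,2]>lo)&(X[...,2]<hi)&(np.hypot(X[...,0]-x,X[...,1]-y)<.075)).astype(np.uint8)
k,L,S,C=cv2.connectedComponentsWithStats(m)
for i in range(1,k):
    if S[i,4]>150:
        r=cv2.minAreaRect(X[L==i][:,:2].astype(np.float32)*1000); print(S[i],np.round(r[0],1),np.round(r[1],1),round(r[2],1),"z",np.percentile(X[L==i][:,2],[10,90]).round(4))
E
python3 look.py .018 .04 .6815 .1085
```

```text
t 3.02 tool shift mm [ 12.8 -12.4 151.8] roll now 69.9 turn -0.1 gap 0.0854
[ 291  121   25  118 2798] [681.  108.3] [118.9  23.1] 20.1 z [0.0245 0.0278]
```

Confirmed at (0.681, 0.108), 20.1°. Descending and gripping.

```bash
python3 -m jog '[[[1,12.5,-12.5,30,0],[1,0,0,45,0],[1,0,0,45,0],[1,0,0,32,0],[1,0,0,0,0],[-1,0,0,0,0],[-1,0,0,0,0],[-1,0,0,0,0],[-1,0,0,0,0],[-1,0,0,0,0],[-1,0,0,0,0]]]'; python3 go.py .5417 -.3157 .15 18.4
```

```text
t: 4.45
tool_pos: [0.6825, 0.1086, 0.0126]
tcp_rot: [3.094, 0.546, 0.004]
contact_force: [-0.0, -0.1, 6.2]
finger_gap: 0.0225
grip_force: 61.6
t 4.45 tool shift mm [-277.1  350.6 -137.8] roll now 70.0 turn -51.6 gap 0.0225
```

```bash
python3 -m jog '[[[-1,0,0,-25,0],[-1,0,0,-45,0],[-1,0,0,-45,0],[-1,0,0,-22,0],[-1,-35,44,0,0],[-1,-35,44,0,0],[-1,-35,44,0,0],[-1,-35,44,0,0],[-1,-35,44,0,0],[-1,-34,44,0,0],[-1,-34,44,0,0],[-1,-34,43,0,0],[-1,0,0,0,-10.3],[-1,0,0,0,-10.3],[-1,0,0,0,-10.3],[-1,0,0,0,-10.3],[-1,0,0,0,-10.3],[-1,0,0,0,0],[-1,0,0,0,0]]]'; python3 go.py .5417 -.3157 .0157 18.4
python3 - <<'E'
from h import *
p,d=capture("side"); cv2.imwrite("pics/s1.png",cv2.resize(p[180:,250:550,::-1],None,fx=2,fy=2))
c=camera_params("wrist");p,d=capture("wrist"); cv2.imwrite("pics/w1.png",p[:,:,::-1])
# tray from wrist depth: white pixels, rect at wall top height
X=cloud("wrist",d,c)
m=((p.min(2)>150)&(np.ptp(p.astype(int),axis=2)<40)&(X[...,2]<.03)&(np.hypot(X[...,0]-.5,X[...,1]+.3)<.13)).astype(np.uint8)
k,L,S,C=cv2.connectedComponentsWithStats(m); i=1+S[1:,4].argmax(); v,u=np.nonzero(L==i)
print(cv2.minAreaRect(at("wrist",np.c_[u,v],.011,c)[:,:2].astype(np.float32)*1000))
E
```

```text
t: 6.82
tool_pos: [0.5406, -0.3158, 0.1469]
tcp_rot: [-2.551, -1.831, 0.001]
contact_force: [1.0, 0.8, -0.5]
finger_gap: 0.0223
grip_force: 60.9
t 6.83 tool shift mm [  0.4   1.2 131.2] roll now 18.6 turn -0.2 gap 0.0223
((497.5644836425781, -302.281494140625), (166.2029266357422, 150.33534240722656), 71.5203857421875)
```

View pics/w1.png

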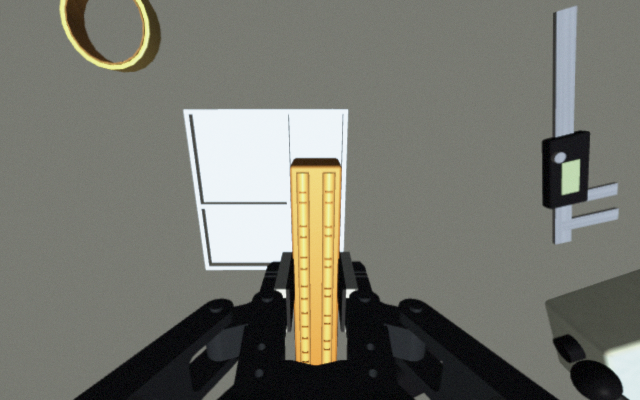

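```bash
python3 - <<'E'
from h import *
c=camera_params("wrist");p,d=capture("wrist"); X=cloud("wrist",d,c)
q=X[165:260,300:334].reshape(-1,3); A=np.c_[q[:,:2],np.ones(len(q))]; s=np.linalg.lstsq(A,q[:,2],rcond=None)[0]; print(s, q[:,2].mean(), q[:,:2].mean(0), q[:,2].std())
E
python3 -m jog '[[[-1,0,0,40,0],[-1,0,0,40,0],[-1,0,0,30,0],[-1,0,0,14,0],[-1,0,0,4,0],[-1,0,0,0,0],[-1,0,0,0,0]]]'
```

```text
[0.02797249 0.08715753 0.17045101] 0.16139727100555756 [ 0.55328699 -0.28145078] 0.007691721714910218
t: 7.85
tool_pos: [0.542, -0.3168, 0.0215]
tcp_rot: [2.547, 1.834, 0.001]
contact_force: [0.5, -0.4, -0.6]
finger_gap: 0.0221
grip_force: 60.9
```

```bash
python3 -m jog '[[[-1,0,0,2,0],[-1,0,0,1.5,0],[-1,0,0,1,0],[-1,0,0,0,0],[-1,0,0,0,0]]]'; python3 - <<'E'
from h import *
c=camera_params("wrist");p,d=capture("wrist"); X=cloud("wrist",d,c)
for v in range(150,300,15):
    q=np.median(X[v,305:327],axis=0); print(v,q.round(4))
E
```

```text
t: 8.48
tool_pos: [0.541, -0.3161, 0.0156]
tcp_rot: [-2.55, -1.835, 0.0]
contact_force: [-2.0, 1.1, 2.8]
finger_gap: 0.0223
grip_force: 61.3
150 [ 0.5612 -0.2568  0.0042]
165 [ 0.56   -0.2605  0.0262]
180 [ 0.5579 -0.2667  0.029 ]
195 [ 0.5556 -0.2736  0.0283]
210 [ 0.5533 -0.2806  0.0287]
225 [ 0.5508 -0.288   0.0285]
240 [ 0.5483 -0.2951  0.0287]
255 [ 0.5456 -0.3033  0.0287]
270 [ 0.543  -0.3115  0.0287]
285 [ 0.5402 -0.3194  0.0292]
```

```bash
python3 -m jog '[[[-0.1,0,0,0,0],[-0.1,0,0,0,0],[-0.1,0,0,0,0],[-0.1,0,0,-10,0],[0.3,0,0,-40,0],[1,0,0,-45,0],[1,0,0,-40,0],[1,0,0,0,0]]]'; python3 go.py .5645 .0235 .15 18.4; python3 look.py .018 .04 .541 -.316
```

```text
t: 9.52
tool_pos: [0.5435, -0.3179, 0.1565]
tcp_rot: [2.542, 1.83, 0.005]
contact_force: [0.2, -1.3, 0.1]
finger_gap: 0.0856
grip_force: 0.0
t 9.53 tool shift mm [330.5 -88.5   4.6] roll now 18.5 turn -0.1 gap 0.0856
[ 298  135   26  119 2918] [ 540.8 -317.7] [120.3  23.9] 71.6 z [0.0275 0.0309]
```

```bash
python3 -m jog '[[[1,47.2,-12.6,0,0],[1,47.2,-12.6,0,0],[1,47.2,-12.6,0,0],[1,47.2,-12.6,0,0],[1,47.2,-12.6,0,0],[1,47.2,-12.6,0,0],[1,47.2,-12.6,0,0],[1,0,0,0,0],[1,0,0,0,0]]]'; python3 go.py .5645 .0235 .012 18.4;python3 look.py .018 .04 .5645 .0235
```

```text
t: 10.7
tool_pos: [0.5615, 0.025, 0.1492]
tcp_rot: [-2.549, -1.835, 0.003]
contact_force: [-1.0, -0.5, 1.2]
finger_gap: 0.0853
grip_force: 0.0
t 10.7 tool shift mm [ -0.4   3.6 137.1] roll now 18.5 turn -0.1 gap 0.0853
[ 290  171   59   58 2615] [564.2  23.1] [54.9 54.8] 88.7 z [0.0278 0.0298]
```

```bash
python3 -m jog '[[[1,-0.5,3,45,0],[1,0,0,45,0],[1,0,0,35,0],[1,0,0,12,0],[1,0,0,0,0],[-1,0,0,0,0],[-1,0,0,0,0],[-1,0,0,0,0],[-1,0,0,0,0],[-1,0,0,0,0]]]'; python3 go.py .4832 -.2604 .15 18.4
```

```text
t: 12.0
tool_pos: [0.567, 0.0236, 0.0159]
tcp_rot: [2.547, 1.834, 0.005]
contact_force: [-0.1, 0.3, 6.0]
finger_gap: 0.0529
grip_force: 63.3
t 12.0 tool shift mm [-295.8   11.2 -134.3] roll now 18.5 turn -0.1 gap 0.0529
```

```bash
python3 -m jog '[[[-1,0,0,-25,0],[-1,0,0,-45,0],[-1,0,0,-45,0],[-1,0,0,-19,0],[-1,-42.2,1.4,0,0],[-1,-42.2,1.4,0,0],[-1,-42.2,1.4,0,0],[-1,-42.2,1.4,0,0],[-1,-42.2,1.4,0,0],[-1,-42.2,1.4,0,0],[-1,-42.2,1.4,0,0],[-1,0,0,0,0],[-1,0,0,0,0]]]'; python3 go.py .4832 -.2604 .0155 18.4
```

```text
t: 13.62
tool_pos: [0.4801, -0.2588, 0.1463]
tcp_rot: [-2.548, -1.834, 0.0]
contact_force: [-0.4, 1.0, 0.3]
finger_gap: 0.0527
grip_force: 63.0
t 13.62 tool shift mm [ -0.6   3.7 130.8] roll now 18.5 turn -0.1 gap 0.0527
```

```bash
python3 -m jog '[[[-1,0,3,40,0],[-1,0,0,40,0],[-1,0,0,30,0],[-1,0,0,14,0],[-1,0,0,3,0],[-1,0,0,1.5,0],[-1,0,0,0,0],[-1,0,0,0,0]]]'; python3 go.py .4832 -.2604 .0155 18.4; python3 look.py .018 .045 .4832 -.2604
```

```text
t: 14.62
tool_pos: [0.4839, -0.2609, 0.0198]
tcp_rot: [2.548, 1.834, 0.001]
contact_force: [-0.2, 0.5, -0.3]
finger_gap: 0.053
grip_force: 63.0
t 14.62 tool shift mm [ 0.2 -0.8  4.3] roll now 18.5 turn -0.1 gap 0.053
[ 231  221  170  103 9696] [ 482.3 -257.1] [58.4 64.4] 35.0 z [0.031  0.0342]
[ 417  224   41   89 2680] [ 547.3 -281.7] [49.5 14.8] 71.5 z [0.0218 0.0305]
```

```bash
python3 -m jog '[[[-1,0,0,1.5,0],[-1,0,0,1,0],[-1,0,0,0,0],[-1,0,0,0,0]]]'; python3 look.py .018 .045 .4832 -.2604
```

```text
t: 15.18
tool_pos: [0.4838, -0.2609, 0.0189]
tcp_rot: [2.549, 1.835, -0.0]
contact_force: [-5.7, 4.4, 13.8]
finger_gap: 0.0529
grip_force: 64.5
[ 230  221  172  103 9754] [ 482.2 -257.2] [58.5 64.9] 35.2 z [0.0303 0.0339]
[ 418  225   41   88 2686] [ 547.4 -281.3] [48.6 14.9] 71.2 z [0.0219 0.0305]
```

```bash
python3 -m jog '[[[0.55,0,0,0,0],[0.55,0,0,0,0],[0.55,0,0,0,0],[0.55,0,0,-15,0],[0.6,0,0,-40,0],[1,0,0,-45,0],[1,0,0,-40,0],[1,0,0,0,0]]]'; python3 go.py .4205 .0955 .155 18.4; python3 look.py .018 .045 .4832 -.2604
```

```text
t: 16.23
tool_pos: [0.4858, -0.2621, 0.1622]
tcp_rot: [2.542, 1.83, 0.005]
contact_force: [1.0, -0.6, -0.1]
finger_gap: 0.0855
grip_force: 0.0
t 16.23 tool shift mm [ 318.5 -175.5    4.6] roll now 18.5 turn -0.1 gap 0.0855
[ 284  168   57   56 2494] [ 484.  -261.9] [54.6 55.2] 69.5 z [0.0307 0.0328]
[368 170  20  65 859] [ 544.5 -290.5] [66.5 14.4] 71.6 z [0.0241 0.0307]
```

```bash
python3 -m jog '[[[1,45.5,-25,0,0],[1,45.5,-25,0,0],[1,45.5,-25,0,0],[1,45.5,-25,0,0],[1,45.5,-25,0,0],[1,45.5,-25,0,0],[1,45.5,-25,0,0],[1,0,0,0,0],[1,0,0,0,0]]]'; python3 go.py .4205 .0955 .014 18.4;python3 look.py .055 .075 .4205 .0955
```

```text
t: 17.4
tool_pos: [0.4178, 0.0969, 0.1552]
tcp_rot: [-2.549, -1.836, 0.003]
contact_force: [0.3, -0.4, -0.4]
finger_gap: 0.0853
grip_force: 0.0
t 17.4 tool shift mm [ -0.3   3.3 141.2] roll now 18.5 turn -0.1 gap 0.0853
[ 297  189   45   45 1572] [420.5  95.4] [38.5 37.5] 71.7 z [0.0598 0.0665]
```

```bash
python3 -m jog '[[[1,-0.3,3,20,0],[1,0,0,40,0],[1,0,0,40,0],[1,0,0,30,0],[1,0,0,13,0],[1,0,0,0,0],[-1,0,0,0,0],[-1,0,0,0,0],[-1,0,0,0,0],[-1,0,0,0,0],[-1,0,0,0,0],[-1,0,0,0,0]]]'; python3 go.py .4582 -.3362 .17 18.4
```

```text
t: 18.95
tool_pos: [0.4222, 0.0961, 0.0145]
tcp_rot: [2.549, 1.835, 0.003]
contact_force: [-0.9, 0.1, 6.7]
finger_gap: 0.0355
grip_force: 58.9
t 18.95 tool shift mm [-398.4  171.5 -155.5] roll now 18.5 turn -0.1 gap 0.0355
```

```bash
python3 -m jog '[[[-1,0,0,-20,0],[-1,0,0,-40,0],[-1,0,0,-40,0],[-1,0,0,-35,0],[-1,-39.8,17.1,0,0],[-1,-39.8,17.1,0,0],[-1,-39.8,17.1,0,0],[-1,-39.8,17.1,0,0],[-1,-39.8,17.1,0,0],[-1,-39.8,17.1,0,0],[-1,-39.8,17.1,0,0],[-1,-39.8,17.1,0,0],[-1,-39.8,17.1,0,0],[-1,-39.8,17.1,0,0],[-1,0,0,0,0],[-1,0,0,0,0]]]'; python3 go.py .4582 -.3362 .0175 18.4
```

```text
t: 20.95
tool_pos: [0.4566, -0.335, 0.1474]
tcp_rot: [-2.548, -1.834, 0.0]
contact_force: [-0.1, 1.2, -1.2]
finger_gap: 0.0349
grip_force: 58.8
t 20.95 tool shift mm [ -0.8   2.2 129.9] roll now 18.5 turn -0.1 gap 0.0349
```

```bash
python3 -m jog '[[[-1,-0.5,2,40,0],[-1,0,0,40,0],[-1,0,0,30,0],[-1,0,0,13,0],[-1,0,0,2,0],[-1,0,0,0,0],[-1,0,0,0,0]]]'; python3 go.py .4582 -.3362 .0175 18.4
```

```text
t: 21.82
tool_pos: [0.4597, -0.3376, 0.025]
tcp_rot: [2.547, 1.834, 0.001]
contact_force: [0.6, -0.6, -1.0]
finger_gap: 0.0348
grip_force: 58.9
t 21.82 tool shift mm [ 0.9 -1.9  7.5] roll now 18.5 turn -0.1 gap 0.0348
```

```bash
python3 -m jog '[[[-1,0,0,3,0],[-1,0,0,2,0],[-1,0,0,1,0],[-1,0,0,0,0],[-1,0,0,0,0]]]'; python3 go.py .4582 -.3362 .0175 18.4
```

```text
t: 22.45
tool_pos: [0.4587, -0.3369, 0.0176]
tcp_rot: [-2.549, -1.835, 0.0]
contact_force: [-2.9, 2.0, 3.1]
finger_gap: 0.0351
grip_force: 59.3
t 22.45 tool shift mm [ 0.5 -0.7  0.1] roll now 18.5 turn -0.1 gap 0.0351
```

```bash
python3 -m jog '[[[0.4,0,0,0,0],[0.4,0,0,0,0],[0.4,0,0,0,0],[0.4,0,0,-20,0],[0.5,0,0,-40,0],[0.5,0,0,-45,0],[1,0,0,-40,0],[1,0,0,0,0]]]'; python3 go.py .552 -.106 .16 28; python3 look.py .055 .075 .4582 -.3362
```

```text
t: 23.45
tool_pos: [0.4611, -0.3391, 0.1691]
tcp_rot: [2.541, 1.829, 0.003]
contact_force: [0.6, 0.3, 0.4]
finger_gap: 0.0854
grip_force: 0.0
t 23.45 tool shift mm [249.9  12.1   8. ] roll now 18.5 turn 9.5 gap 0.0854
[ 289  184   45   44 1479] [ 458.7 -338.5] [38.1 38.5] 27.4 z [0.0627 0.0695]
```

Eyepiece stands well (top 68 mm = 65+3). Now the block.

```bash
python3 -m jog '[[[1,42,2,0,0],[1,42,2,0,0],[1,42,2,0,0],[1,42,2,0,0],[1,42,2,0,0],[1,40,2,0,0],[1,0,0,0,9.5],[1,0,0,0,0],[1,0,0,0,0]]]'; python3 look.py .024 .045 .552 -.106; python3 go.py .552 -.106 .012 28; 
```

```text
t: 24.62
tool_pos: [0.5489, -0.1037, 0.1616]
tcp_rot: [-2.691, -1.62, 0.001]
contact_force: [-0.9, -0.4, -0.6]
finger_gap: 0.0856
grip_force: 0.0
[ 299  165   36   61 2102] [ 550.6 -103.4] [60.4 33.8] 62.3 z [0.0322 0.0341]
t 24.68 tool shift mm [ -0.4   3.7 149.9] roll now 27.9 turn 0.1 gap 0.0855
```

```bash
python3 -m jog '[[[1,1,1.5,30,0],[1,0,0,45,0],[1,0,0,40,0],[1,0,0,30,0],[1,0,0,5,0],[1,0,0,0,0],[-1,0,0,0,0],[-1,0,0,0,0],[-1,0,0,0,0],[-1,0,0,0,0],[-1,0,0,0,0]]]'; python3 go.py .4896 .3358 .15 -16.2
```

```text
t: 26.05
tool_pos: [0.5523, -0.1037, 0.0135]
tcp_rot: [2.691, 1.617, 0.002]
contact_force: [-0.0, -0.9, 5.1]
finger_gap: 0.0329
grip_force: 61.5
t 26.05 tool shift mm [ 358.7 -261.3 -136.9] roll now 28.0 turn -44.2 gap 0.0329
```

```bash
python3 -m jog '[[[-1,0,0,-20,0],[-1,0,0,-45,0],[-1,0,0,-45,0],[-1,0,0,-30,0],[-1,35.9,-26.1,0,0],[-1,35.9,-26.1,0,0],[-1,35.9,-26.1,0,0],[-1,35.9,-26.1,0,0],[-1,35.9,-26.1,0,0],[-1,35.9,-26.1,0,0],[-1,35.9,-26.1,0,0],[-1,35.9,-26.1,0,0],[-1,35.9,-26.1,0,0],[-1,35.9,-26.1,0,0],[-1,0,0,0,-9],[-1,0,0,0,-9],[-1,0,0,0,-9],[-1,0,0,0,-9],[-1,0,0,0,-8.2],[-1,0,0,0,0]]]'
python3 - <<'E'
from h import *
c=camera_params("wrist");p,d=capture("wrist"); cv2.imwrite("pics/w2.png",p[:,:,::-1])
X=cloud("wrist",d,c)
m=((p.min(2)>150)&(np.ptp(p.astype(int),axis=2)<40)&(X[...,2]<.03)&(np.hypot(X[...,0]-.498,X[...,1]-.307)<.13)).astype(np.uint8)
k,L,S,C=cv2.connectedComponentsWithStats(m); i=1+S[1:,4].argmax(); v,u=np.nonzero(L==i)
print(cv2.minAreaRect(at("wrist",np.c_[u,v],.011,c)[:,:2].astype(np.float32)*1000))
E
python3 go.py .4896 .3358 .0165 -16.2
```

```text
t: 28.55
tool_pos: [0.4891, 0.336, 0.1528]
tcp_rot: [-1.888, -2.511, 0.0]
contact_force: [-0.4, -0.0, -0.9]
finger_gap: 0.0329
grip_force: 60.9
((486.8890380859375, 342.863525390625), (73.08292388916016, 81.96479797363281), 16.12801742553711)
t 28.6 tool shift mm [ -0.4   0.4 136.2] roll now -16.1 turn -0.1 gap 0.0325
```

View pics/w2.png

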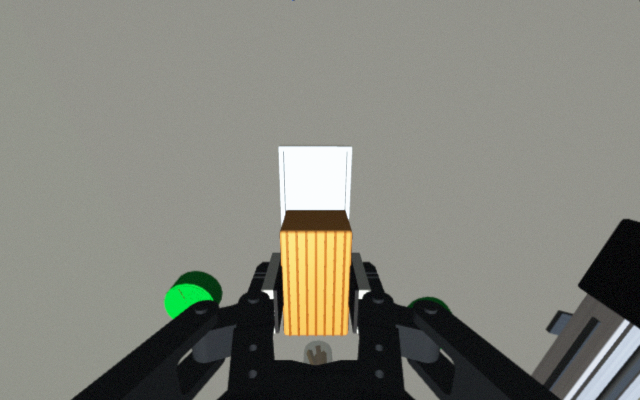

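The block is aligned over the longer cell, at (315,285) in the picture. Lowering.

```bash
python3 -m jog '[[[-1,0,0,40,0],[-1,0,0,40,0],[-1,0,0,30,0],[-1,0,0,20,0],[-1,0,0,2,0],[-1,0,0,0,0],[-1,0,0,0,0]]]'; python3 go.py .4896 .3358 .0165 -16.2
```

```text
t: 29.48
tool_pos: [0.4906, 0.3367, 0.0221]
tcp_rot: [1.886, 2.511, 0.004]
contact_force: [-0.1, 0.9, -0.4]
finger_gap: 0.0326
grip_force: 60.9
t 29.48 tool shift mm [-0.6 -1.2  5.6] roll now -16.2 turn -0.0 gap 0.0326
```

```bash
python3 -m jog '[[[-1,0,0,2,0],[-1,0,0,1.5,0],[-1,0,0,1,0],[-1,0,0,0,0],[-1,0,0,0,0]]]'; python3 go.py .4896 .3358 .0165 -16.2
```

```text
t: 30.1
tool_pos: [0.4895, 0.3362, 0.0165]
tcp_rot: [1.886, 2.512, -0.0]
contact_force: [-1.9, -1.3, 5.2]
finger_gap: 0.0329
grip_force: 61.5
t 30.1 tool shift mm [-0.4  0.   0. ] roll now -16.2 turn 0.0 gap 0.0329
```

```bash
python3 -m jog '[[[0.15,0,0,0,0],[0.15,0,0,0,0],[0.15,0,0,0,0],[0.15,0,0,-15,0],[0.5,0,0,-45,0],[1,0,0,-45,0],[1,0,0,-45,0],[1,0,0,0,0]]]'; python3 go.py .551 .134 .165 -16.2; python3 look.py .02 .045 .4896 .3358
```

```text
t: 31.1
tool_pos: [0.4924, 0.3377, 0.1728]
tcp_rot: [1.883, 2.508, 0.016]
contact_force: [-0.2, -0.5, -0.6]
finger_gap: 0.0854
grip_force: 0.0
t 31.1 tool shift mm [-212.    -0.6    7.3] roll now -16.2 turn 0.0 gap 0.0854
[ 294  165   35   60 2014] [490.1 336. ] [33.8 59.7] 15.8 z [0.0351 0.0371]
```

```bash
python3 -m jog '[[[1,-42.4,0,0,0],[1,-42.4,0,0,0],[1,-42.4,0,0,0],[1,-42.4,0,0,0],[1,-42.4,0,0,0],[1,0,0,0,0],[1,0,0,0,0]]]'; python3 look.py .05 .075 .551 .134; python3 go.py .551 .134 .030 -16.2
```

```text
t: 32.02
tool_pos: [0.5477, 0.1328, 0.1646]
tcp_rot: [-1.885, -2.511, 0.002]
contact_force: [0.1, -0.2, -0.2]
finger_gap: 0.0852
grip_force: 0.0
[ 297  183   44   43 1444] [550.6 134.2] [38.4 37.6] 35.1 z [0.0598 0.062 ]
t 32.08 tool shift mm [ -0.2   3.6 134.9] roll now -16.2 turn 0.0 gap 0.0851
```

```bash
python3 -m jog '[[[1,0,2.5,30,0],[1,0,0,40,0],[1,0,0,35,0],[1,0,0,25,0],[1,0,0,5,0],[1,0,0,0,0],[-1,0,0,0,0],[-1,0,0,0,0],[-1,0,0,0,0],[-1,0,0,0,0],[-1,0,0,0,0]]]'; python3 go.py .5114 .2605 .15 -16.2
```

```text
t: 33.45
tool_pos: [0.5516, 0.1332, 0.032]
tcp_rot: [1.886, 2.511, 0.001]
contact_force: [-2.4, -0.4, 5.4]
finger_gap: 0.0362
grip_force: 59.6
t 33.45 tool shift mm [ 133.4   -2.9 -118. ] roll now -16.2 turn -0.0 gap 0.0362
```

```bash
python3 -m jog '[[[-1,0,0,-20,0],[-1,0,0,-40,0],[-1,0,0,-40,0],[-1,0,0,-18,0],[-1,33.4,-0.7,0,0],[-1,33.4,-0.7,0,0],[-1,33.4,-0.7,0,0],[-1,33.4,-0.7,0,0],[-1,0,0,0,0],[-1,0,0,0,0]]]'; python3 go.py .5114 .2605 .035 -16.2
python3 - <<'E'
from h import *
p,d=capture("side"); cv2.imwrite("pics/s2.png",cv2.resize(p[60:260,130:390,::-1],None,fx=3,fy=3))
E
```

```text
t: 34.7
tool_pos: [0.5107, 0.2603, 0.1483]
tcp_rot: [-1.886, -2.512, 0.002]
contact_force: [0.6, -0.3, -1.1]
finger_gap: 0.0363
grip_force: 60.0
t 34.7 tool shift mm [1.000e-01 8.000e-01 1.133e+02] roll now -16.2 turn 0.0 gap 0.0363
```

View pics/s2.png

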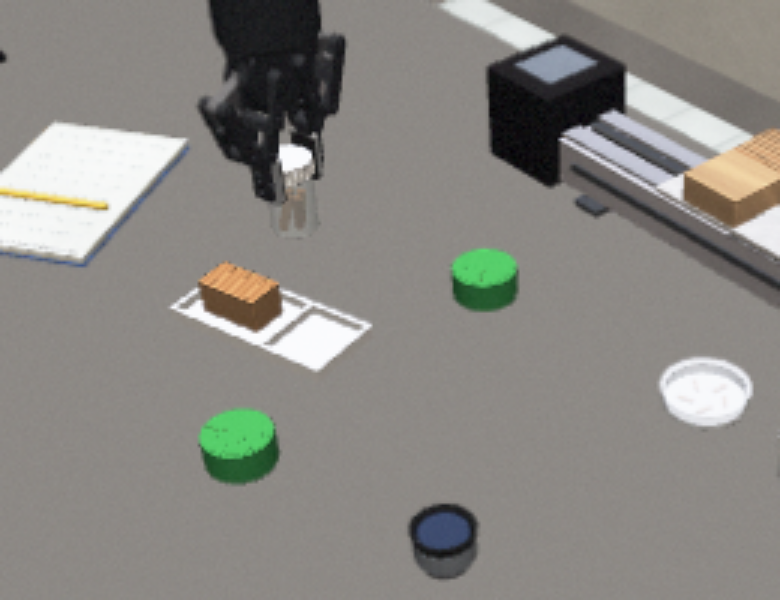

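The jar hangs upright at (295,190), the block sits in its cell at (240,295), and the shorter cell at (318,340) is empty. Lowering.

```bash
python3 -m jog '[[[-1,0,0.5,40,0],[-1,0,0,35,0],[-1,0,0,25,0],[-1,0,0,8,0],[-1,0,0,0,0],[-1,0,0,0,0]]]'; python3 go.py .5114 .2605 .035 -16.2
```

```text
t: 35.5
tool_pos: [0.5127, 0.261, 0.0424]
tcp_rot: [1.886, 2.511, 0.003]
contact_force: [0.2, 0.7, -0.7]
finger_gap: 0.0362
grip_force: 60.0
t 35.5 tool shift mm [-0.2 -1.4  7.4] roll now -16.2 turn -0.0 gap 0.0362
```

```bash
python3 -m jog '[[[-1,0,0,3,0],[-1,0,0,2,0],[-1,0,0,1,0],[-1,0,0,0,0],[-1,0,0,0,0]]]'; python3 go.py .5114 .2605 .035 -16.2
```

```text
t: 36.12
tool_pos: [0.5114, 0.261, 0.0351]
tcp_rot: [-1.886, -2.512, 0.0]
contact_force: [-1.9, -0.1, 2.8]
finger_gap: 0.0362
grip_force: 60.1
t 36.12 tool shift mm [-0.4 -0.2  0.1] roll now -16.2 turn 0.0 gap 0.0362
```

```bash
python3 -m jog '[[[0.4,0,0,0,0],[0.4,0,0,0,0],[0.4,0,0,0,0],[0.4,0,0,-20,0],[0.5,0,0,-45,0],[1,0,0,-45,0],[1,0,0,-40,0],[1,0,0,0,0],[1,0,0,0,0]]]'; python3 look.py .05 .075 .5114 .2605
python3 - <<'E'
from h import *
p,d=capture("side"); cv2.imwrite("pics/s3.png",p[:,:,::-1])
for l in ["short_eyepiece_center","squat_jar_center"]:
    for r in spot_point("side",l)[:1]: print(l,at("side",np.array(r["xy"])*[640,400],Z[l])[0].round(3))
E
```

```text
t: 37.25
tool_pos: [0.5113, 0.2608, 0.1852]
tcp_rot: [1.886, 2.512, 0.0]
contact_force: [-0.5, 1.0, -1.0]
finger_gap: 0.0853
grip_force: 0.0
[ 294  177   41   42 1292] [510.3 261.7] [38.  38.1] 84.1 z [0.0625 0.065 ]
short_eyepiece_center [ 0.435 -0.018  0.018]
squat_jar_center [ 0.692 -0.116  0.018]
```

View pics/s3.png

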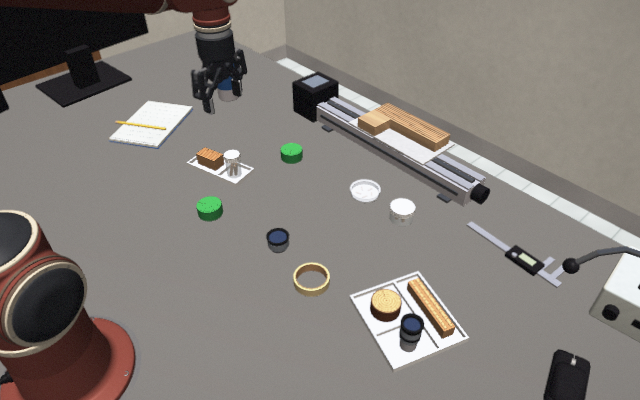

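All five things are in their cells: block at (209,158), jar (232,163), disc (386,303), eyepiece (411,330) and mount (430,307). The short eyepiece and squat jar have not moved.

```bash
python3 -c "from bench import *; print(finish_job())"
```

```text
the job is handed in; nothing more can be done
None
```

Both trays are made up, with all five things in their cells and upright and the short eyepiece and squat jar left in place; the job is handed in at about 37 s, and no verdict was returned.

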